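Slide the paint tin between the jars to the drawing board

ROBOT

A 6-joint arm with a two-finger parallel gripper is mounted at the origin on the work surface. World frame = base frame: x ahead of the robot, y to its left, z up, the work surface at z = 0. Lengths are in mm, angles in rad, forces in N, time in s.
With the tool pointing down it reaches from about 300 to 775 mm from the base axis. Payload 14.6 kg.
Tool frame: the origin (TCP) lies at the very end of the fingers, on their centre line; the grasp point (between the pads) lies 19 mm behind it (grip_point_offset is the distance from the TCP to the grasp point, in mm); z points along the fingers, y is the line along which they close (so a half turn about z gives the same grasp; the last joint's range is limited). The gripper opens to 94 mm and grips with 3 to 60 N. Pads are 16 mm wide; open, the fingers measure 119 mm over their backs; the gripper's body (75 mm by 177 mm) begins 78 mm behind the grasp point.
Start: joints at [-1.19, 0.3, 1.521, -0, 1.321, -0.067], TCP at [238.133, -495.764, 183.446] pointing down, gripper open.
Joint ranges: [-3.03, 3.03], [-0.79, 2.21], [0.23, 2.52], [-1.04, 4.18], [0, 3.07], [-2.55, 2.55]. Speed limits (rad/s): [2.22, 2.22, 2.57, 3.14, 3.14, 3.14].

INTERFACE

Orientations are given as [roll, pitch, yaw] about the fixed x, y, z axes, in that order (R = Rz(yaw) Ry(pitch) Rx(roll)).
In Python, from cell import read_state, camera, camera_info, sign_off, grip_point_offset gives the robot as it stands.
- The arm moves only by the shell command python3 -m handwheel 'ROWS' [FORCE]. ROWS is text: rows parted by semicolons, each of 5 numbers parted by spaces: the shift along the world's x, y, z in units of 40 mm (1.0 is 40 mm), then the turn about the world's z in units of 5 degrees (1.0 is 5 degrees), then the closure, from 0 (fully open) to 1 (shut). In form: dx dy dz yaw gripper; .... A call has 1 to 12 rows; each row shifts and turns the commanded pose from where the row before left it; what a row does not reach is not made up. A row lasts 1/12 s, in which the tool goes at most 41.7 mm and 7.16 degrees, less where a joint would pass 70% of its speed; a pose out of reach is approached as far as the arm can. A call is refused whole if a number of a shift passes 1 or a number of a turn 1, either way. A call with a gripper value outside its range is refused whole. The fingers move at their own pace and stop on an object; FORCE is the grip in N (left out, the last holds). Time passes only in rows, so rows that do not move let the fingers close. It gives the time, the measured TCP pose, the force, the opening and the grip force at its end, in the units of the state.
- read_state(): the state, without advancing time (a new reading comes with each control period).
- camera(name): name is "scene" or "side" or "wrist"; returns (picture, depth): 480x640x3 uint8, red, green, blue; 480x640 float32, mm along the optical axis (not along the pixel's ray), 0 where there is no reading.
- camera_info(name): a dict with "intrinsics" (3x3 intrinsics, pixels), "world_from_camera" (4x4, takes a point from camera to world coordinates). Camera axes: x right, y down, z forward; pixel columns grow to the right and rows downward; lengths in mm; the calibration is good to about 2 mm. The wrist camera is an equidistant fisheye: a pixel r from the principal point sees the ray r / f radians off the axis. A picture is of the moment at which its call begins: read the wrist's pose just before it. camera_info takes no time and is no camera call; for the wrist camera it gives the pose at the moment of the call.
- sign_off(): hands the job in; it is judged then, once.
The state is a dict: "clock": time; "joints": joint angles; "qd": joint speeds; "effort": joint torques, N m; "eef_pos": TCP position; "eef_rot": TCP orientation; "wrist_force": force on the tool from outside, world axes, zero at the start; "moment": the same for the moment, N m; "finger_gap": finger opening in mm; "finger_force": force on a finger pad.
Only numpy, scipy, OpenCV 4.12 (cv2) and the standard library are available. Lean on these libraries where they do the work, as an engineer would, in place of code of your own. Each camera call takes 0.05 s, during which the arm holds its last target. There are 200 camera calls.

TASK

Push the flat watercolour tin across the table, through the narrow gap between the two fixed jars, until its front end lies flush against the near edge of the drawing board, clear of the jars. Only push it with the fingers, flat on the table: do not pick it up or tip it, and leave the other things where they are.

Things in the scene. Friction and masses are not known exactly. Their poses are not given: they have to be found in the camera images.
- tin: Flat watercolour tin full of paint pans, a white painted slab with a dark top: 70 mm wide (its x), 100 mm long (its y), 18 mm high, 0.13 to 0.25 kg, loose on the table. Origin at the centre of its underside. It starts before the gap, up to 20 mm off the gap's centre line and turned up to 0.3 rad from it; its +y end is the front, nearest the gap.
- jars: Two squat white ceramic jars with wooden lids, fixed to the table, 57 mm high, 64 mm in diameter. The origin lies on the table midway between them; their axes stand at x = -70 and +70 mm of this frame, so the gap is 76 mm wide (3 mm to spare on each side of the tin). The way through the gap is along this frame's +y, from the tin's side to the drawing board's side; z is up.
- board: Drawing board with a painting taped on it, fixed flat on the table: 300 mm (x) by 220 mm (y), 12 mm thick. Origin at the centre of its underside, axes parallel to those of the jars. It stands beyond the gap; the near edge, where the tin must end, is the face at y = -110 mm, parallel to the board's x, 142 to 170 mm beyond the jars' origin.
- tin_front (a point): Middle of the tin's front end face (+50 mm along the tin's y, 9 mm above its underside).
- board_edge (a point): Middle of the upper rim of the board's near edge (12 mm above the table).
- eraser: Loose eraser, 45 x 22 x 12 mm, to be left alone; origin at the centre of its underside.
- tube: Loose metal paint tube, about 90 mm long (its y), 24 mm wide, 16 mm high, to be left alone; origin at the centre of its underside.
- sharpener: Loose brass pencil sharpener, 25 x 15 x 11 mm, to be left alone; origin at the centre of its underside.
- bowl: Loose white mixing bowl, 70 mm across, 30 mm high, to be left alone; origin at the centre of its underside.
- ink: Loose ink bottle, 42 mm across, 52 mm high, to be left alone; origin at the centre of its underside.
- brush: Loose paint brush lying flat, 150 mm long (its x), to be left alone; origin near its middle, on the table.
Not all that is in view belongs to the job. There is more than one size of the tin; the one meant has the size given above. Several things have the shape of the jars; the one meant has the colours described above.

How it is judged (in metres and radians):
On the way:
1. the tin, flat on the table, is passing between the two jars (x of tin in the frame of jars between -0.012 and 0.012 m and y of tin in the frame of jars between -0.03 and 0.03 m and height (world z) of tin below 0.006 m), for 0.02 s.
At the end, for the whole second after the job is handed in: The tin lies flat and at rest beyond the jars, the middle of its front end within 6 mm of the board's near edge, its length square to that edge within 0.09 rad, its centre within 60 mm of the gap's centre line (y of tin_front in the frame of board between -0.116 and -0.104 m and angle between the y axis of tin and the y axis of board, either way round below 0.09 rad and x of tin in the frame of jars between -0.06 and 0.06 m and y of tin in the frame of jars above 0.082 m and height (world z) of tin below 0.004 m and angle between tin's own z axis and vertical below 0.05 rad and linear speed of tin below 0.01 m/s); the robot touches nothing.
It fails at once if the tin is lifted more than 12 mm or tipped more than 0.2 rad (height (world z) of tin above 0.012 m or angle between tin's own z axis and vertical above 0.2 rad).
It fails at once if another loose thing is moved more than 20 mm (distance of any of eraser, tube, sharpener, bowl, ink, brush from where it was at the start of the episode above 0.02 m).
It also fails if it takes over 64 s, if anything falls off the work surface, if the arm or the gripper's body presses on something with over 40 N, if the wrist force passes 120 N, or if a joint passes its speed limit or range.

## Working session

There is one attempt and no reset: what is moved stays moved. The work goes in short steps, Python scripts to look and compute and a shell command to move; the robot and the scene stay as the last step left them, time stands still between calls to the robot, and variables do not carry over. Pictures are saved under pics/ and viewed, at most 10 in all, crops included, and the job is handed in when it is done.

```bash
mkdir -p pics; ls; python3 - <<'E'
from cell import *
import cv2
for n in ("scene","side"):
    p,d=camera(n); cv2.imwrite(f"pics/{n}0.png",p[:,:,::-1]); 
    import numpy as np; np.savez(f"{n}0.npz",p=p,d=d)
    i=camera_info(n); print(n,i["intrinsics"],i["world_from_camera"])
E
```

```text
pics
scene [[603.05536576   0.         308.14995927]
 [  0.         603.05536576 221.28304283]
 [  0.           0.           1.        ]] [[-8.79654861e-01  3.36678056e-01 -3.35939298e-01  9.66612170e+02]
 [ 4.75350315e-01  6.45802703e-01 -5.97478825e-01  7.95719039e+02]
 [ 1.57924973e-02 -6.85264004e-01 -7.28123507e-01  1.02678216e+03]
 [ 0.00000000e+00  0.00000000e+00  0.00000000e+00  1.00000000e+00]]
side [[436.42922421   0.         319.39099115]
 [  0.         436.42922421 236.30772511]
 [  0.           0.           1.        ]] [[-8.24637200e-01 -4.47344811e-01  3.46202409e-01  1.97374213e+02]
 [-5.65586637e-01  6.42074766e-01 -5.17543961e-01  4.71271486e+02]
 [ 9.23277512e-03 -6.22593459e-01 -7.82490984e-01  7.54275971e+02]
 [ 0.00000000e+00  0.00000000e+00  0.00000000e+00  1.00000000e+00]]
```

View pics/scene0.png

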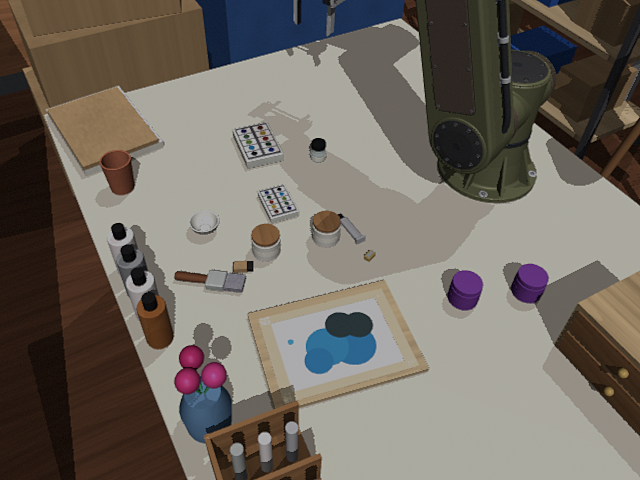

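View pics/side0.png

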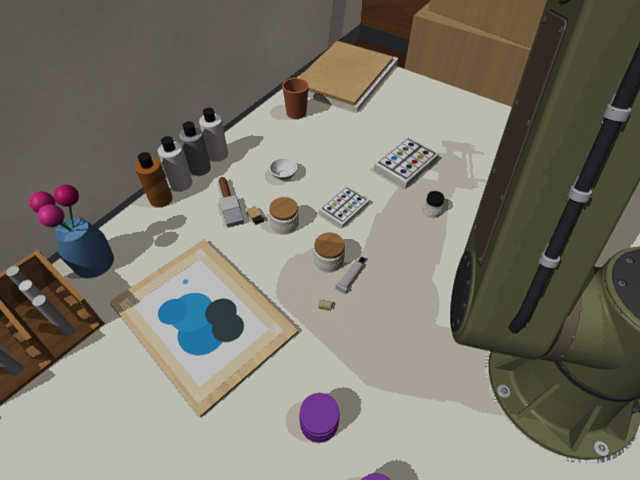

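The scene view shows the two wooden-lidded jars at (266,240) and (326,227). There is a small tin at (278,203), a larger tin at (258,145), and the board's near edge runs from about (248,310) to (385,282). I'll measure these using depth.

```bash
cat > h.py <<'E'
import numpy as np,cv2
from cell import *
def cloud(n,d):
    i=camera_info(n);K=i["intrinsics"];T=np.array(i["world_from_camera"]);K=np.array(K)
    v,u=np.mgrid[:480,:640]
    P=np.stack([(u-K[0,2])/K[0,0]*d,(v-K[1,2])/K[1,1]*d,d],-1)
    return P@T[:3,:3].T+T[:3,3]
def ray(n,uv,z):
    i=camera_info(n);K=np.array(i["intrinsics"]);T=np.array(i["world_from_camera"])
    uv=np.atleast_2d(uv).astype(float)
    r=np.c_[(uv-K[[0,1],[2,2]])/K[0,0],np.ones(len(uv))]@T[:3,:3].T
    return (T[:3,3]+r*((z-T[2,3])/r[:,2])[:,None])[:,:2]
E
python3 - <<'E'
from h import *
for n in ("scene","side"):
    f=np.load(n+"0.npz");W=cloud(n,f["d"].astype(float))
    z=W[...,2]; m=((z>7)&(z<75)&(f["d"]>0)).astype(np.uint8)
    nn,l,s,c=cv2.connectedComponentsWithStats(m)
    print(n,"table z",np.median(z[(abs(z)<5)]),np.std(z[abs(z)<5]))
    for k in range(1,nn):
        if s[k,4]<40: continue
        q=W[l==k]; zt=np.percentile(q[:,2],95); t=q[q[:,2]>zt-5][:,:2].astype(np.float32)
        r=cv2.minAreaRect(t)
        print(c[k].round(),s[k,4],"zt",zt.round(1),"rect",np.round(r[0],1),np.round(r[1],1),round(r[2],1))
E
```

```text
scene table z -0.17446650728436452 2.014821832315819
[49.  4.] 509 zt 41.8 rect [  838.  -1343.2] [30.3 95.3] 88.3
[103. 127.] 5540 zt 35.1 rect [ 825.1 -584.4] [201.  290.5] 5.6
[258. 144.] 1530 zt 29.4 rect [ 486.3 -337.8] [144.1  98.4] 81.4
[318. 150.] 332 zt 53.8 rect [ 362.5 -233.5] [36.8 38.1] 47.4
[494. 181.] 2594 zt 66.2 rect [-13.8  66.8] [153.6  49.4] 6.1
[116. 162.] 241 zt 73.9 rect [ 839.7 -380.2] [23.  59.3] 88.2
[121. 181.] 533 zt 71.7 rect [ 845.8 -335.3] [31.4 65.2] 78.9
[278. 202.] 974 zt 21.9 rect [ 533.9 -123.5] [103.9  70. ] 83.0
[204. 221.] 509 zt 31.2 rect [ 715.4 -133.8] [69.8 65.8] 70.4
[332. 228.] 1114 zt 59.0 rect [481.3  17.3] [61.6 61.1] 1.7
[266. 241.] 898 zt 59.2 rect [618.6 -10.2] [61.3 61.6] 3.3
[370. 255.] 69 zt 14.1 rect [425.6 113.3] [26.  15.3] 23.0
[116. 262.] 42 zt 72.5 rect [925.1 -64. ] [59.6  5.2] 89.5
[243. 265.] 198 zt 15.5 rect [685.6  13.2] [27.5 44.2] 62.4
[530. 282.] 1064 zt 59.2 rect [181.4 346.4] [62.8 60. ] 53.9
[215. 280.] 975 zt 22.0 rect [763.5  16.6] [ 45.2 149.2] 53.9
[465. 289.] 1060 zt 59.4 rect [312.  296.7] [62.2 60.4] 75.9
[
[... 1136 characters left out ...]
[ 360.5 -235.3] [37.8 36.1] 48.3
[284. 214.] 889 zt 58.2 rect [616.  -11.7] [59.  61.6] 79.1
[255. 214.] 160 zt 13.5 rect [681.9  10.9] [22.8 45. ] 64.3
[ 91. 259.] 1099 zt 72.4 rect [859.5 305.4] [84.6 49. ] 74.3
[329. 251.] 1009 zt 58.2 rect [478.   14.5] [58.7 60.5] 34.8
[203. 324.] 16813 zt 14.8 rect [600.9 265.3] [220.3 302.5] 79.1
[350. 275.] 362 zt 15.9 rect [417.   20.7] [23.8 91.7] 0.1
[ 39. 328.] 6834 zt 64.7 rect [828.9 449.4] [153.9 156.6] 84.5
[325. 304.] 95 zt 12.9 rect [423.3 111.2] [24.2 15.9] 23.6
[557. 414.] 7350 zt 67.6 rect [-9.6 57.4] [184.9  71.7] 7.8
[319. 417.] 1615 zt 58.6 rect [309.7 296.8] [60.7 60.2] 10.9
[376. 477.] 140 zt 58.9 rect [193.7 323.5] [39.9  8.2] 34.7
```

```bash
python3 - <<'E'
from cell import *
s=read_state();print(s["eef_pos"],s["eef_rot"],s["finger_gap"],s["clock"])
E
python3 -m handwheel '1 1 0 0 0.65; 1 1 0 0 0.65; 1 1 0 0 0.65;1 1 0 0 0.65;1 1 0 0 0.65;1 1 0 0 0.65'
```

```text
[ 238.04901314 -495.53925539  182.94212793] [-3.14059985e+00 -4.88565815e-05  4.47819094e-01] 94.1014296510735 0.1
clock: 0.6
eef_pos: [415.9, -317.2, 183.3]
eef_rot: [-3.141, 0.0, 0.448]
wrist_force: [0.4, -0.2, -0.3]
finger_gap: 57.7
finger_force: 0.0
```

```bash
python3 -m handwheel '0.4 0.4 0 1 0.65;0.4 0.4 0 1 0.65;0.4 0.4 0 1 0.65;0.4 0.4 0 1 0.65;0.4 0.4 0 1 0.65;0.4 0.4 0 1 0.65;0.2 0.2 0 1 0.65;0 0 0 1 0.65;0 0 0 1 0.65;0 0 0 1 0.65;0 0 0 1 0.65;0 0 0 0.5 0.65'; python3 -m handwheel '0 0 0 0 0.65'
```

```text
clock: 1.6
eef_pos: [518.8, -214.9, 183.0]
eef_rot: [-3.141, -0.0, 1.456]
wrist_force: [0.5, -0.6, -0.0]
finger_gap: 32.6
finger_force: 0.0
clock: 1.68
eef_pos: [518.8, -214.9, 183.1]
eef_rot: [-3.141, -0.0, 1.454]
wrist_force: [0.7, -0.2, 0.3]
finger_gap: 32.9
finger_force: 0.0
```

```bash
python3 -m handwheel '0.065 0 -0.9 0 0.65;0 0 -0.9 0 0.65;0 0 -0.9 0 0.65;0 0 -0.8 0 0.65;0 0 -0.5 0 0.65;0 0 -0.3 0 0.65;0 0 -0.12 0 0.65;0 0 0 0 0.65'
python3 - <<'E'
from h import *
s=read_state();print(s["eef_pos"],s["eef_rot"])
p,d=camera("wrist");cv2.imwrite("pics/w1.png",p[:,:,::-1])
E
```

```text
clock: 2.35
eef_pos: [521.4, -215.0, 6.3]
eef_rot: [-3.141, -0.0, 1.451]
wrist_force: [-0.2, 1.0, 0.6]
finger_gap: 32.9
finger_force: 0.0
[ 521.42037778 -214.9763807     6.32496381] [-3.14085073e+00 -2.58867463e-04  1.45051423e+00]
```

View pics/w1.png

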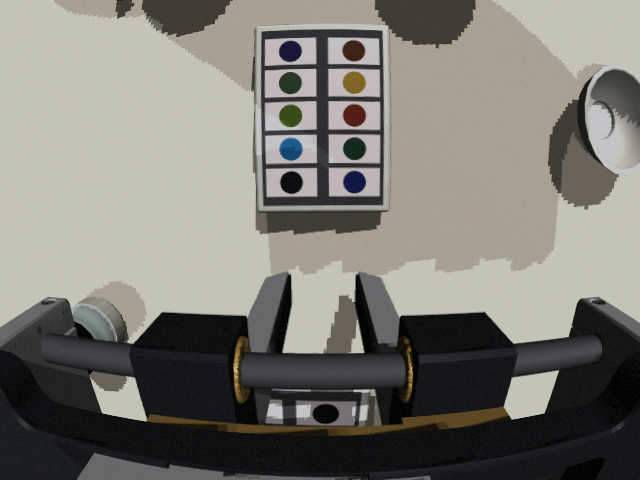

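The wrist view shows the tin straight ahead, with its rear edge at about (258–388, 210). The fingertips at (275,275) and (368,275) are centred on it. I'll push along its own axis.

```bash
cat > m.py <<'E'
from h import *
import sys
s=read_state();print("tcp",np.round(s["eef_pos"],1),round(s["eef_rot"][2],4),np.round(s["wrist_force"],1))
M=np.array([548.5,2.5]);a=np.radians(79.02);ey=np.array([np.cos(a),np.sin(a)]);ex=np.array([ey[1],-ey[0]])
C=[]
for n in ("scene","side"):
    p,d=camera(n);W=cloud(n,d.astype(float));z=W[...,2]
    cv2.imwrite(f"pics/{n}{sys.argv[1]}.png",p[:,:,::-1])
    xy=(W[...,:2]-M); X=xy@ex;Y=xy@ey
    m=((z>10)&(z<25)&(d>0)&(abs(X)<60)&(Y>-190)&(Y<float(sys.argv[2]))).astype(np.uint8)
    nn,l,st,c=cv2.connectedComponentsWithStats(m)
    k=1+np.argmax(st[1:,4]);q=np.c_[X[l==k],Y[l==k]].astype(np.float32)
    r=cv2.minAreaRect(q);an=r[2] if r[1][0]>r[1][1] else r[2]+90
    print(n,"jarframe",np.round(r[0],1),np.round(r[1],1),"heading-90",round(an-90,2),"Ymax",q[:,1].max().round(1))
E
python3 -m handwheel '0.084 0.7 0 0 0.65;0.03 0.25 0 0 0.65;0.024 0.2 0 0 0.65;0.024 0.2 0 0 0.65;0.024 0.2 0 0 0.65;0.024 0.2 0 0 0.65;0.024 0.2 0 0 0.65;0 0 0 0 0.65'
python3 m.py a -20
```

```text
clock: 3.07
eef_pos: [531.0, -135.8, 6.7]
eef_rot: [-3.141, -0.0, 1.452]
wrist_force: [0.1, 0.4, 0.5]
finger_gap: 32.9
finger_force: 0.0
tcp [ 531.  -135.8    6.7] 1.4522 [0.1 0.4 0.5]
scene jarframe [   9.2 -128.6] [ 72.3 105.6] heading-90 3.95 Ymax -74.1
side jarframe [   6.6 -129.6] [ 70.6 103.2] heading-90 4.17 Ymax -77.5
```

```bash
python3 - <<'E'
from h import *
s=read_state();print(s["eef_pos"],s["joints"])
a=cv2.imread("pics/scenea.png")[100:340,180:460]
p,d=camera("wrist")
cv2.imwrite("pics/c1.png",np.hstack([cv2.resize(a,(467,400)),cv2.resize(p[:,:,::-1],(333,250)).repeat(1,0) if 0 else cv2.copyMakeBorder(cv2.resize(p[:,:,::-1],(333,250)),0,150,0,0,0)]))
E
```

```text
[ 530.90345293 -136.88144337    6.64740305] [-3.19091494e-01  5.07313627e-01  1.68169210e+00 -1.05745094e-04
  9.52642527e-01 -2.00066334e-01]
```

View pics/c1.png

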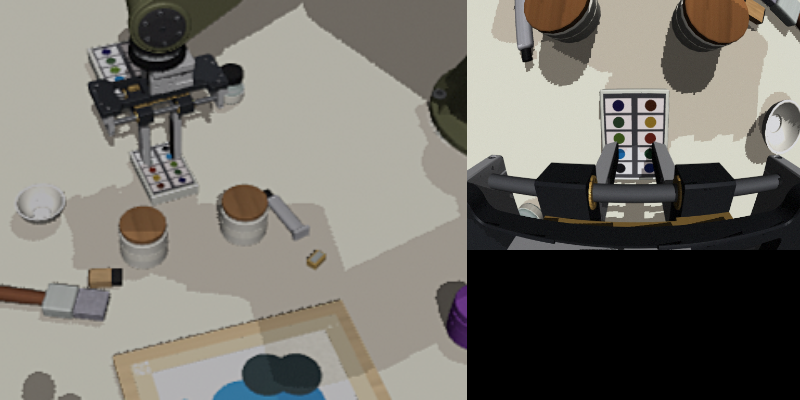

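The fingers seem to be over the tin and it hasn't moved. I'll measure the actual fingertip height.

```bash
python3 - <<'E'
from h import *
s=read_state();T=np.array(s["eef_pos"]);print(T,s["wrist_force"])
for n in ("scene","side"):
    p,d=camera(n);W=cloud(n,d.astype(float))
    m=(d>0)&(abs(W[...,0]-T[0])<45)&(abs(W[...,1]-T[1])<40)&(W[...,2]<110)
    v,u=np.nonzero(m);w=W[m]
    print(n,"z hist",np.histogram(w[:,2],np.arange(-5,111,5))[0])
    h=w[(w[:,2]>24)&(w[:,2]<60)];print(len(h),h.min(0) if len(h) else"",h.max(0) if len(h) else "")
    cv2.imwrite(f"pics/t_{n}.png",p[:,:,::-1])
    x0,x1,y0,y1=u.min()-10,u.max()+30,v.min()-10,v.max()+30;print(x0,x1,y0,y1)
    globals()[n]=cv2.resize(p[y0:y1,x0:x1,::-1],(400,400))
cv2.imwrite("pics/c2.png",np.hstack([scene,side]))
E
```

```text
[ 530.90310618 -137.16003157    6.64945849] [-0.39383576 -0.03314848  0.06725104]
scene z hist [ 75  65  17  46 399 116   7   8  20  16  27  14  23  28  22  25  17  28
  25  22  20  21  15]
116 [ 504.6676015  -154.50297456   24.01784811] [ 562.02258397 -118.1203409    59.65701779]
243 329 157 249
side z hist [ 80  57  29  34 555  58   2  20  16  32  25  25  30  28  26  32  30  26
  34  32  29  22  18]
150 [ 500.53173834 -148.98373182   27.98008134] [ 559.23306618 -123.41075778   59.86615571]
313 400 159 255
```

View pics/c2.png

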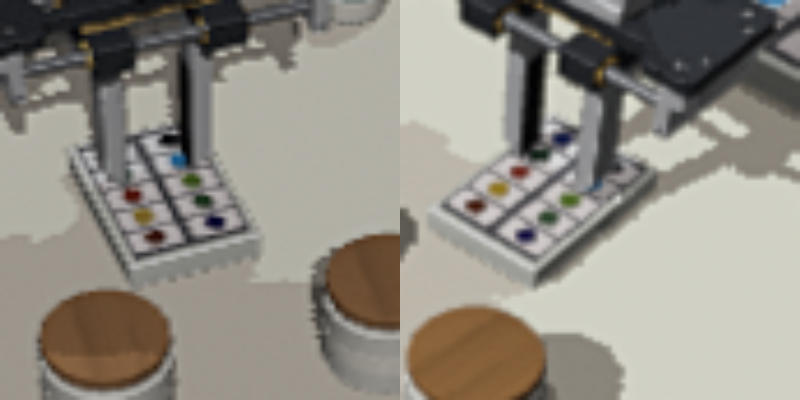

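The real fingertips are at about z 20 or higher, above the tin top, although the state says 6.6. I'll lift, back off, and feel for the table behind the tin.

```bash
python3 -c "
from cell import *;print(grip_point_offset)"
python3 -m handwheel '0 0 0.5 0 0.65;-0.12 -1 0 0 0.65;-0.11 -0.95 0 0 0.65;0 0 -0.4 0 0.65;0 0 0 0 0.65;0 0 0 0 0.65'
python3 - <<'E'
from h import *
s=read_state();T=np.array(s["eef_pos"]);print(T,s["joints"],s["wrist_force"])
for n in ("scene","side"):
    p,d=camera(n);W=cloud(n,d.astype(float))
    m=(d>0)&(abs(W[...,0]-T[0])<35)&(abs(W[...,1]-T[1])<25)&(W[...,2]<110)
    w=W[m]
    print(n,"z hist",np.histogram(w[:,2],np.arange(-6,60,3))[0])
    h=w[(w[:,2]>35)&(w[:,2]<80)];print(np.percentile(h,[3,50,97],axis=0).round(1))
    v,u=np.nonzero(m);x0,x1,y0,y1=u.min()-30,u.max()+30,v.min()-10,v.max()+30
    globals()[n]=cv2.resize(p[y0:y1,x0:x1,::-1],(400,400))
cv2.imwrite("pics/c3.png",np.hstack([scene,side]))
E
```

```text
18.8
clock: 3.82
eef_pos: [521.0, -214.9, 10.1]
eef_rot: [-3.14, -0.001, 1.45]
wrist_force: [-0.4, 1.1, 0.1]
finger_gap: 32.9
finger_force: 0.0
[ 521.01569667 -214.8570024    10.09122945] [-4.56190544e-01  5.31183177e-01  1.63324518e+00  1.59186862e-04
  9.79059108e-01 -3.35980409e-01] [-0.44336721  1.08953154  0.13683777]
scene z hist [ 42 163 125  27   0   0   0   0   0   0   0   0   3   5  10  14  10  12
  12  12  14]
[[ 495.4 -222.    36.8]
 [ 507.6 -206.5   59.3]
 [ 551.6 -198.6   78.5]]
side z hist [ 15 250 136   1   0   0   0   0   0   0   0   0   2   6  12   9  19  11
  15  13  20]
[[ 491.9 -221.5   38.1]
 [ 536.2 -207.9   59.1]
 [ 548.8 -200.8   78.2]]
```

View pics/c3.png

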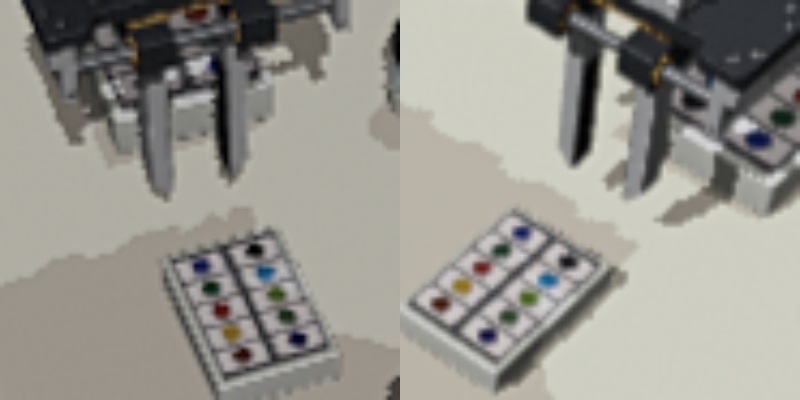

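The fingertips stand at about z 31 while the state says 10, so the true tip is about 20 mm higher than reported. I'll descend gently and watch the force.

```bash
python3 -m handwheel '0 0 -0.2 0 0.65;0 0 -0.15 0 0.65;0 0 -0.05 0 0.65;0 0 0 0 0.65'; python3 -m handwheel '0 0 -0.1 0 0.65;0 0 0 0 0.65;0 0 0 0 0.65'
python3 - <<'E'
from h import *
s=read_state();T=np.array(s["eef_pos"]);print(T,s["wrist_force"])
for n in ("scene","side"):
    p,d=camera(n);W=cloud(n,d.astype(float))
    m=(d>0)&(abs(W[...,0]-T[0])<35)&(abs(W[...,1]-T[1])<25)&(W[...,2]<110)
    w=W[m]
    print(n,"z hist",np.histogram(w[:,2],np.arange(-6,60,3))[0])
E
```

```text
clock: 4.25
eef_pos: [521.3, -214.5, -6.1]
eef_rot: [-3.14, -0.0, 1.452]
wrist_force: [-0.4, -0.1, -0.2]
finger_gap: 32.9
finger_force: 0.0
clock: 4.5
eef_pos: [521.6, -215.0, -9.5]
eef_rot: [-3.141, -0.0, 1.451]
wrist_force: [0.8, -0.1, -0.2]
finger_gap: 32.8
finger_force: 0.0
[ 521.60266847 -214.95114016   -9.48364765] [ 0.76488503 -0.09037498 -0.17090882]
scene z hist [ 41 126 106  25   1   2   5   5  13  10  12  14   9  15   9  17  12  12
  10   8  18]
side z hist [ 21 207 115   2   0   0   5   8  12  13  17  14  10  19  15  15  16  16
  17  18  14]
```

```bash
python3 -m handwheel '0 0 -0.08 0 0.65;0 0 -0.05 0 0.65;0 0 0 0 0.65'; python3 -m handwheel '0.072 0.6 0 0 0.65;0.03 0.25 0 0 0.65;0.024 0.2 0 0 0.65;0.024 0.2 0 0 0.65;0.024 0.2 0 0 0.65;0.024 0.2 0 0 0.65;0 0 0 0 0.65'
python3 m.py b -5
```

```text
clock: 4.85
eef_pos: [521.4, -214.9, -15.1]
eef_rot: [-3.141, -0.0, 1.451]
wrist_force: [1.3, -0.6, -0.7]
finger_gap: 33.0
finger_force: 0.0
clock: 5.43
eef_pos: [529.7, -147.8, -14.5]
eef_rot: [-3.141, -0.0, 1.452]
wrist_force: [-0.6, -0.8, -0.4]
finger_gap: 33.1
finger_force: 0.0
tcp [ 529.7 -147.8  -14.5] 1.4522 [-0.6 -0.8 -0.4]
scene jarframe [  6.9 -97.7] [ 72.8 123.6] heading-90 5.56 Ymax -33.9
side jarframe [   5.2 -100. ] [ 71.5 122.1] heading-90 3.78 Ymax -37.4
```

```bash
sed -i 's/(Y>-190)/(Y>(np.array(s["eef_pos"][:2])-M)@ey+30)/; s/z<25/z<24/' m.py; echo '    t=np.tan(np.radians(an-90));print("axis X at Y=0,80:",[round(r[0][0]-(y-r[0][1])*t,1) for y in (0,80)])' >> m.py; python3 m.py c -5
```

```text
tcp [ 529.7 -148.8  -14.5] 1.4519 [-0.2 -0.6 -0.3]
scene jarframe [  6.4 -77.7] [71.  89.7] heading-90 4.61 Ymax -34.2
axis X at Y=0,80: [np.float64(0.1), np.float64(-6.3)]
side jarframe [  3.8 -81. ] [71.5 84.4] heading-90 2.41 Ymax -37.9
axis X at Y=0,80: [np.float64(0.4), np.float64(-3.0)]
```

```bash
python3 -m handwheel '0.024 0.2 0 0 0.65;0.024 0.2 0 0 0.65;0.024 0.2 0 0 0.65;0.024 0.2 0 0 0.65;0.024 0.2 0 0 0.65;0 0 0 0 0.65'
sed -i 's/abs(X)<60/abs(X)<37.5+np.maximum(0,abs(Y)-25)*9/' m.py
python3 m.py d 100
```

```text
clock: 6.13
eef_pos: [534.5, -107.3, -14.6]
eef_rot: [-3.141, -0.0, 1.453]
wrist_force: [0.4, -0.3, -0.2]
finger_gap: 33.0
finger_force: 0.0
tcp [ 534.5 -107.3  -14.6] 1.4527 [ 0.4 -0.3 -0.2]
scene jarframe [  2.  -38.9] [73.8 86. ] heading-90 4.03 Ymax 6.2
axis X at Y=0,80: [np.float64(-0.8), np.float64(-6.4)]
side jarframe [  2.4 -38.8] [71.2 83.5] heading-90 0.43 Ymax 3.1
axis X at Y=0,80: [np.float64(2.1), np.float64(1.5)]
```

```bash
python3 -m handwheel '0.024 0.2 0 0 0.65;0.024 0.2 0 0 0.65;0.024 0.2 0 0 0.65;0.024 0.2 0 0 0.65;0.024 0.2 0 0 0.65;0 0 0 0 0.65'
python3 m.py e 130; python3 -c "
import cv2,numpy as np
a=cv2.imread('pics/scenee.png')[160:300,200:380];b=cv2.imread('pics/sidee.png')[150:290,220:400]
cv2.imwrite('pics/c4.png',cv2.resize(np.hstack([a,b]),(800,311)))"
```

```text
clock: 6.73
eef_pos: [539.3, -67.3, -14.6]
eef_rot: [-3.141, -0.0, 1.453]
wrist_force: [0.3, -0.2, -0.3]
finger_gap: 32.9
finger_force: 0.0
tcp [539.3 -67.3 -14.6] 1.4526 [ 0.3 -0.2 -0.3]
scene jarframe [-0.7  1.7] [72.7 87.2] heading-90 3.84 Ymax 46.8
axis X at Y=0,80: [np.float64(-0.6), np.float64(-6.0)]
side jarframe [ 0.3 -0.5] [74.2 82.9] heading-90 4.24 Ymax 42.7
axis X at Y=0,80: [np.float64(0.3), np.float64(-5.6)]
```

View pics/c4.png

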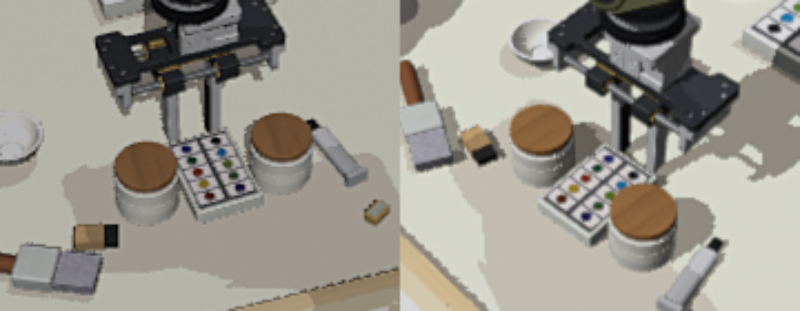

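The tin is in the gap with both jars clear of it, in the left half around (215,175) and the right half around (598,195). I'll carry on.

```bash
python3 -m handwheel '0.024 0.2 0 0 0.65;0.024 0.2 0 0 0.65;0.024 0.2 0 0 0.65;0.024 0.2 0 0 0.65;0.024 0.2 0 0 0.65;0.024 0.2 0 0 0.65;0.024 0.2 0 0 0.65;0.024 0.2 0 0 0.65;0.024 0.2 0 0 0.65;0 0 0 0 0.65'
python3 m.py f 140
```

```text
clock: 7.67
eef_pos: [547.9, 4.5, -14.6]
eef_rot: [-3.142, -0.0, 1.452]
wrist_force: [-0.3, -0.3, 0.1]
finger_gap: 32.8
finger_force: 0.0
tcp [547.9   4.5 -14.6] 1.4525 [-0.3 -0.3  0.1]
scene jarframe [-5.2 74.1] [71.3 87. ] heading-90 4.0 Ymax 118.2
axis X at Y=0,80: [np.float64(0.0), np.float64(-5.6)]
side jarframe [-7.6 72. ] [71.1 82.5] heading-90 3.64 Ymax 114.8
axis X at Y=0,80: [np.float64(-3.0), np.float64(-8.1)]
```

```bash
python3 -m handwheel '0.019 0.1 0 -0.14 0.65;0.019 0.1 0 -0.14 0.65;0.019 0.1 0 -0.14 0.65;0.019 0.1 0 -0.14 0.65;0.019 0.1 0 -0.14 0.65;0.019 0.1 0 -0.14 0.65;0.019 0.1 0 0 0.65;0.019 0.1 0 0 0.65;0 0 0 0 0.65'
python3 m.py g 155
```

```text
clock: 8.52
eef_pos: [554.1, 35.8, -14.5]
eef_rot: [3.141, -0.0, 1.379]
wrist_force: [0.1, -0.1, -0.3]
finger_gap: 33.1
finger_force: 0.0
tcp [554.1  35.8 -14.5] 1.3788 [ 0.1 -0.1 -0.3]
scene jarframe [ -0.6 106.3] [84.9 71.9] heading-90 -0.38 Ymax 148.6
axis X at Y=0,80: [np.float64(-1.3), np.float64(-0.8)]
side jarframe [ -2.5 104.1] [80.5 71.5] heading-90 -0.2 Ymax 144.4
axis X at Y=0,80: [np.float64(-2.9), np.float64(-2.6)]
```

```bash
python3 -m handwheel '0.01 0.05 0 0 0.65;0.01 0.05 0 0 0.65;0.01 0.05 0 0 0.65;0.01 0.05 0 0 0.65;0.01 0.05 0 0 0.65;0 0 0 0 0.65'; for i in 1 ; do python3 -m handwheel '0.005 0.025 0 0 0.65;0 0 0 0 0.65'|grep -E 'pos|wrist'; python3 -m handwheel '0.005 0.025 0 0 0.65;0 0 0 0 0.65'|grep -E 'pos|wrist'; done
```

```text
clock: 9.12
eef_pos: [556.0, 45.4, -14.5]
eef_rot: [3.142, -0.0, 1.378]
wrist_force: [-0.4, -0.4, 0.1]
finger_gap: 33.0
finger_force: 0.0
eef_pos: [556.1, 46.1, -14.6]
wrist_force: [0.0, -0.6, -0.0]
eef_pos: [556.3, 47.1, -14.6]
wrist_force: [0.2, 0.2, 0.4]
```

```bash
python3 -m handwheel '0.005 0.025 0 0 0.65;0 0 0 0 0.65'|grep -E 'pos|wrist'; python3 -m handwheel '0.005 0.025 0 0 0.65;0 0 0 0 0.65'|grep -E 'pos|wrist';python3 -m handwheel '0.005 0.025 0 0 0.65;0 0 0 0 0.65'|grep -E 'pos|wrist'
python3 - <<'E'
from h import *
for n in("scene","side"):
    p,d=camera(n);W=cloud(n,d.astype(float))
    xy=W[...,:2]-np.array([548.5,2.5]);a=np.radians(79.02);Y=xy@[np.cos(a),np.sin(a)];X=xy@[np.sin(a),-np.cos(a)]
    m=(abs(X)<25)&(Y>140)&(Y<175);o=np.argsort(Y[m])
    print(n,[(round(lo,1),W[...,2][m&(Y>=lo)&(Y<lo+2)].mean().round(1)) for lo in np.arange(144,172,2)])
    cv2.imwrite(f"pics/{n}h.png",p[:,:,::-1])
a=cv2.imread('pics/sceneh.png')[210:350,220:400];b=cv2.imread('pics/sideh.png')[180:320,190:370]
cv2.imwrite('pics/c5.png',cv2.resize(np.hstack([a,b]),(800,311)))
E
```

```text
eef_pos: [556.6, 48.1, -14.5]
wrist_force: [-0.1, -0.3, 0.5]
eef_pos: [556.7, 49.1, -14.6]
wrist_force: [1.0, -0.5, 0.7]
eef_pos: [556.9, 50.1, -14.6]
wrist_force: [-1.2, 0.4, -0.3]
scene [(np.int64(144), np.float64(18.9)), (np.int64(146), np.float64(18.9)), (np.int64(148), np.float64(18.5)), (np.int64(150), np.float64(17.9)), (np.int64(152), np.float64(18.5)), (np.int64(154), np.float64(18.0)), (np.int64(156), np.float64(17.3)), (np.int64(158), np.float64(14.1)), (np.int64(160), np.float64(15.2)), (np.int64(162), np.float64(12.5)), (np.int64(164), np.float64(11.8)), (np.int64(166), np.float64(11.8)), (np.int64(168), np.float64(11.8)), (np.int64(170), np.float64(11.6))]
side [(np.int64(144), np.float64(18.5)), (np.int64(146), np.float64(18.5)), (np.int64(148), np.float64(18.8)), (np.int64(150), np.float64(18.3)), (np.int64(152), np.float64(18.3)), (np.int64(154), np.float64(17.3)), (np.int64(156), np.float64(16.1)), (np.int64(158), np.float64(13.7)), (np.int64(160), np.float64(12.2)), (np.int64(162), np.float64(12.0)), (np.int64(164), np.float64(11.7)), (np.int64(166), np.float64(11.6)), (np.int64(168), np.float64(11.5)), (np.int64(170), np.float64(12.0))]
```

View pics/c5.png

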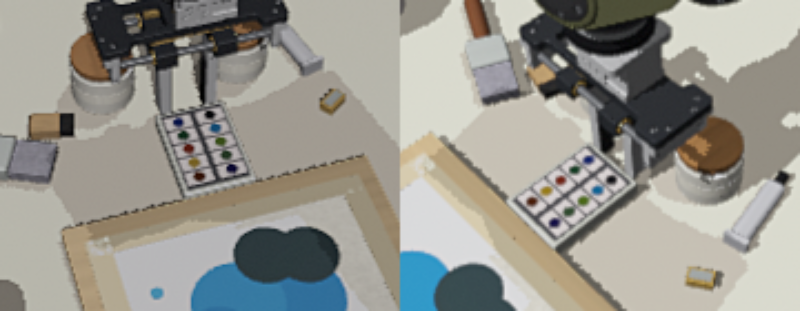

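The tin is essentially at the board's edge, with its front at (215,190) in the left half and (535,225) in the right. I'll nudge until the force shows contact.

```bash
for k in 1; do python3 -m handwheel '0.005 0.025 0 0 0.65;0 0 0 0 0.65'|grep -E 'pos|wrist'; python3 -m handwheel '0.005 0.025 0 0 0.65;0 0 0 0 0.65'|grep -E 'pos|wrist'; done
```

```text
eef_pos: [557.0, 50.2, -14.5]
wrist_force: [-1.3, -7.8, 0.7]
eef_pos: [557.0, 50.3, -14.5]
wrist_force: [-2.5, -14.9, 2.7]
```

Firm contact along the gap's axis, so the tin is against the board. I'll retreat, lift and check.

```bash
python3 -m handwheel '-0.02 -0.1 0 0 0.65;-0.038 -0.2 0 0 0.65;-0.06 -0.3 0 0 0.65;0 0 0.5 0 0.65;0 0 1 0 0.65;0 0 1 0 0.65;0 0 1 0 0.65;0 0 1 0 0.65;0 -1 0 0 0.65;0 -1 0 0 0.65;0 0 0 0 0.65;0 0 0 0 0.65'
python3 m.py i 156; python3 - <<'E'
from h import *
a=cv2.imread('pics/scenei.png')[120:360,170:450];b=cv2.imread('pics/sidei.png')[150:390,140:420]
cv2.imwrite('pics/c6.png',cv2.resize(np.hstack([a,b]),(800,343)))
E
```

```text
clock: 11.38
eef_pos: [552.2, -54.1, 165.4]
eef_rot: [3.142, -0.0, 1.375]
wrist_force: [-0.1, 0.2, 0.0]
finger_gap: 33.0
finger_force: 0.0
tcp [552.2 -54.1 165.4] 1.3749 [-0.1  0.2  0. ]
scene jarframe [ -0.3 106.5] [72.2 98.8] heading-90 0.39 Ymax 156.0
axis X at Y=0,80: [np.float64(0.4), np.float64(-0.2)]
side jarframe [ -2.5 107. ] [71.2 98.2] heading-90 0.53 Ymax 156.0
axis X at Y=0,80: [np.float64(-1.5), np.float64(-2.2)]
```

View pics/c6.png

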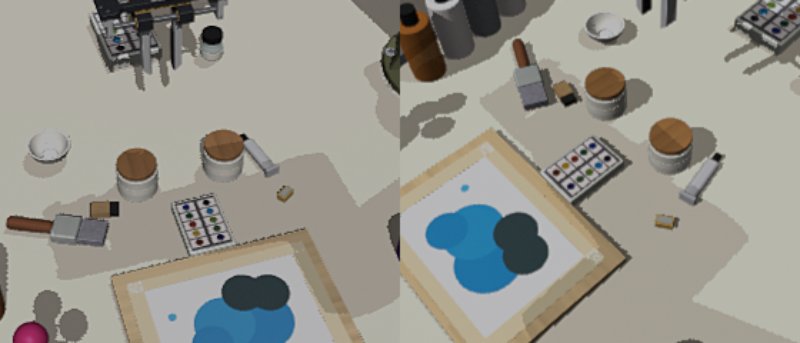

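The tin lies flush against the board in both halves, with its front at (205,250) and (560,185). It is clear of the jars, nothing else has moved, and the gripper is clear.

```bash
python3 -c "
from cell import *;print(sign_off())"
```

```text
the job is handed in; nothing more can be done
None
```

I pushed the tin through the gap until it met the board's near edge, where it measured square to within about 0.01 rad and clear of the jars; the other things looked unmoved, and I handed the job in at about 11.5 s (no verdict was returned).

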